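# Refit the grow-light timer at the potting bench

### The arm

A 7-joint arm with a two-finger parallel gripper is mounted at the origin on the work surface. World frame = base frame: x ahead of the robot, y to its left, z up, the work surface at z = 0. Lengths are in mm, angles in rad, forces in N, time in s.
With the tool pointing down it reaches from about 425 to 875 mm from the base axis. Payload 8.4 kg.
Tool frame: the origin (TCP) lies midway between the tips of the shut fingers; the grasp point (between the pads) lies 19 mm behind it; z points along the fingers, y is the direction in which the jaws open and shut (so a half turn about z gives the same grasp; the last joint's range is limited). The gripper opens to 87 mm and grips with 3 to 60 N. Pads are 19 mm wide; open, the fingers measure 117 mm over their backs; the gripper's body (75 mm by 190 mm) begins 51 mm behind the grasp point.
Start: joints at [1.058, 0.333, 0.04, 1.465, -0.013, 1.343, -0.059], TCP at [261.335, -595.12, 222.546] pointing down, gripper open.
Joint ranges: [-2.58, 2.58], [-0.38, 2.09], [-1.3, 1.39], [0.25, 2.4], [-1.5, 4.64], [0.08, 2.09], [-2.65, 2.65]. Speed limits (rad/s): [2.22, 2.22, 2.79, 2.79, 3.14, 3.14, 3.14].

### API

Orientations are given as [roll, pitch, yaw] about the fixed x, y, z axes, in that order (R = Rz(yaw) Ry(pitch) Rx(roll)).
In Python, from station import r gives the robot as it stands.
- The arm moves only by the tool play_rows, never from a script. Its argument "series" is a list of rows, each an object with "travel": the shift along the tool's x, y, z normalised to -1 to 1, where 1 is 200 mm, a list of three; "dr": the turn, a rotation vector about the tool's x, y, z normalised to -1 to 1, where 1 is 2 rad, a list of three; "fingers": the opening, from 0 (shut) to 1 (fully open). A call has 1 to 20 rows; each row is the pose to reach, as a shift and turn from the pose measured when the call began, along the tool's axes at that moment; what a row does not reach only later rows make up. A row lasts 1/10 s, in which the tool goes at most 50 mm and 8.59 degrees, less where a joint would pass 70% of its speed; a pose out of reach is approached as far as the arm can. A call with a number of a shift or a turn outside -1 to 1 is refused whole. A call with a gripper value outside its range is refused whole. The fingers move at their own pace and stop on an object; "newtons" is the grip in N (left out, the last holds). Time passes only in rows, so rows that repeat a pose let the fingers close. It gives the time, the measured TCP pose, the force and the opening at its end, in the units of the state.
- r.get_state(): the state, without advancing time (a new reading comes with each control period).
- r.snapshot(name): name is "side" or "top"; returns a dict with "frame" (420x560x3 uint8, red, green, blue), "fx", "fy", "cx", "cy" (pixels), "R" (3x3) and "t" (3): a world point X has camera coordinates R X + t. Camera axes: x right, y down, z forward; pixel columns grow to the right and rows downward; lengths in mm; the calibration is good to about 2 mm. A picture is of the moment at which its call begins. There is no depth.
- r.hand_in(): hands the job in, once; it reports no verdict.
The state is a dict: "time": time; "joint_pos": joint angles; "dq": joint speeds; "joint_efforts": joint torques, N m; "tcp_pos": TCP position; "orientation": TCP orientation; "contact_force": force on the tool from outside, world axes, zero at the start; "wrist_torque": the same for the moment, N m; "opening": opening from 0.0 (shut) to 1.0 (fully open).
Only numpy, scipy, OpenCV 4.12 (cv2) and the standard library are available. Lean on these libraries where they do the work, as an engineer would, in place of code of your own. Each camera call takes 0.05 s, during which the arm holds its last target. There are 200 camera calls.

### The job

The grow light's timer has been mended and is still clamped in the small vise: slide the vise's jaw fully open by its post, lift the timer out and plug its oblong foot fully home, flange flat, into the socket with the oblong hole. Let go of it, and then throw the switch lever all the way over, away from the robot. Leave the jaw open and the timer plugged in, and leave the spare plug, pot, seed jar and cup where they stand.

Things in the scene. Friction and masses are not known exactly. Their poses are not given: they have to be found in the camera images.
- timer: The timer: black block with a grey plug foot, upright in the vise. Origin: centre of the foot's underside, z up. Foot 30 (x) x 22 (y) x 22 high; flange 54 (x) x 42 (y), 22 to 28 above the origin; body 40 (x) x 32 (y), 28 to 64; white dial 24 across, 3 high, on top. 140 g. It fits the socket either way round (half a turn about z). Grip the body by its 32 mm width.
- vise: Small fixed grey and steel slide vise. Origin at bench level under the timer. Bed 210 (x, from -125 to +85) x 80 (y), its top 15 above the bench; the timer's foot stands on it, the timer's x along the vise's x. Fixed jaw on the +x side, 64 wide, top at 43 above the bench. Sliding jaw on the -x side, facing the robot.
- jaw (a joint): Travel of the sliding jaw: 0 = closed on the timer, growing to 0.040 m = fully open; it slides along the vise's -x and stays where it is left (drag about 3 N). Closed, its lip lies over the timer's flange and keeps the timer from being lifted. Jaw block 64 wide (y), about 38 along x, its top 51 above the bench.
- jaw_post (a point): Centre of the top of the round steel post on the sliding jaw: diameter 18, upright, rising 45 out of the jaw (from 51 to 96 above the bench). Moves with the jaw. Pinch it across the vise's y.
- socket: The timer's socket: fixed white block 80 (x) x 72 (y) x 45 high, with one oblong hole in its top. Origin at the centre of its underside; the hole's long side lies along x.
- socket_hole0 (a point): Centre of the mouth of the oblong hole, on the socket's top face (45 above the bench). Hole 32 (x) x 24 (y), 28 deep, edges bevelled 2. Axes as the socket's. When the timer is home its flange lies on the face and its origin is 22 below this point.
- other_socket: A second fixed white block of the same outer size, with a small square hole (20 x 20) for another plug: not the timer's. Origin at the centre of its underside.
- switch (a joint): Angle of the switch lever: 0 = off, leaning to the switch base's -x; 1.0 rad = on, leaning as far to its +x. Stays where it is left, moves easily. Pivot 22 above the bench, axis along the base's y.
- switch_tip (a point): Centre of the black ball (diameter 26) at the lever's end, 65 from the pivot: 79 above the bench in either end position, 87 upright. Its rod is 10 thick.
- switch_base: Fixed white base of the lever switch, 70 (x) x 50 (y) x 25 high. Origin at the centre of its underside, below the pivot; +x is the way the lever is thrown.
- spare_plug: Bystander: another black plug lying on its side, body 36 x 34 x 34 with a square foot 18 x 18 pointing along its x. Origin under the body.
- pot: Bystander: square black pot filled with soil, 60 x 60 x 60, with an upright label rising to 100. Origin under its centre.
- seed_jar: Bystander: seed jar, diameter 56, 75 high. Origin under its centre.
- cup: Bystander: white open cup, 72 across the rim, 80 high. Origin under its centre.

How it is judged:
By the outcome, as a careful person would: the job done as asked, in the order asked, and still so for the second after the job is handed in, with the robot touching nothing.
It also fails if it takes over 59 s, if anything falls off the work surface, if the arm or the gripper's body presses on something with over 40 N, if the wrist force passes 120 N, or if a joint passes its speed limit or range.

## Working session

There is one attempt and no reset: what is moved stays moved. The work goes in short steps, Python scripts to look and compute and a tool call to move; the robot and the scene stay as the last step left them, time stands still between calls to the robot, and variables do not carry over. Pictures are saved under pics/ and viewed, about 8 in all and at most 12, crops included, and the job is handed in when it is done.

Besides the shell and the picture viewer there is one more tool, called after "Call:" as name(argument=value, ...) on one line, values as JSON. play_rows: Moves the arm, as the interface text tells. Scaled input: -1 to 1 covers 200 mm each way for a shift and 2 rad each way for a turn. Its arguments: {"type":"object","properties":{"series":{"type":"array"},"newtons":{"type":"number"}},"required":["series"]}

```bash
ls; mkdir -p pics
cat > h.py <<'E'
import numpy as np, cv2
from station import r
def snap(n,f):
    s=r.snapshot(n); cv2.imwrite('pics/'+f,s['frame'][:,:,::-1]); return s
def ray(s,u,v):
    d=np.array([(u-s['cx'])/s['fx'],(v-s['cy'])/s['fy'],1.]); R=np.array(s['R']);t=np.array(s['t'])
    return -R.T@t, R.T@d
def onz(s,u,v,z):
    o,d=ray(s,u,v); return o+d*(z-o[2])/d[2]
def proj(s,X):
    c=np.array(s['R'])@np.array(X,float)+np.array(s['t']); return c[0]/c[2]*s['fx']+s['cx'],c[1]/c[2]*s['fy']+s['cy']
E
python3 - <<'E'
from h import *
print(r.get_state())
import pickle
for n in('top','side'):
    s=snap(n,n+'0.png'); pickle.dump(s,open(n+'0.pkl','wb')); print(n,s['fx'],s['cx'],s['cy'],ray(s,280,210), onz(s,280,210,0))
E
```

```text
pics
{'time': 0.0, 'joint_pos': array([ 1.05780992,  0.33390073,  0.03986402,  1.46623708, -0.01343054,
        1.34330989, -0.05849419]), 'dq': array([ 0.00087279, -0.00014543, -0.00154489, -0.00088006, -0.00200272,
        0.00024321,  0.00072136]), 'joint_efforts': array([ 4.32757415e-04, -6.56347775e+01,  1.33575439e+00, -4.03800273e+01,
       -5.96482214e-02,  4.48090606e-02,  1.53084902e-04]), 'tcp_pos': array([ 261.15652087, -594.72822551,  221.68244516]), 'orientation': array([-3.14000518e+00,  7.48440549e-05,  4.13777835e-01]), 'contact_force': array([-0.01734273, -0.28293465,  0.10571837]), 'wrist_torque': array([ 0.04167676, -0.00569277,  0.03833793]), 'opening': 1.002575417896523}
top 500.90945622461163 278.95556936323726 205.548427861561 (array([ 356.55908497,  -80.37721786, 1283.28641204]), array([ 0.19232414,  0.00124204, -0.98137312])) [608.05053702 -78.7530659    0.        ]
side 435.92915529718914 275.34377249553893 209.45846925995588 (array([465.88971371, 811.38397048, 597.51263102]), array([ 0.12273452, -0.86275506, -0.49061755])) [ 615.36546289 -239.34698118    0.        ]
```

View pics/top0.png

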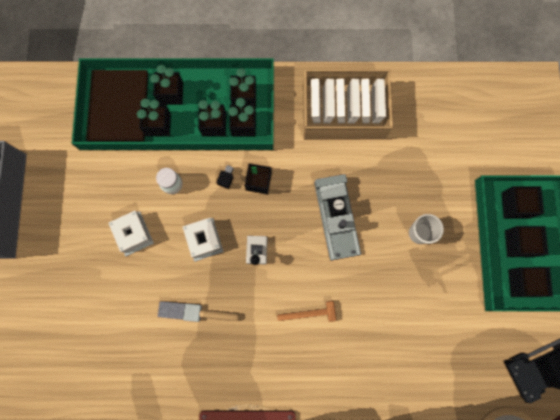

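View pics/side0.png

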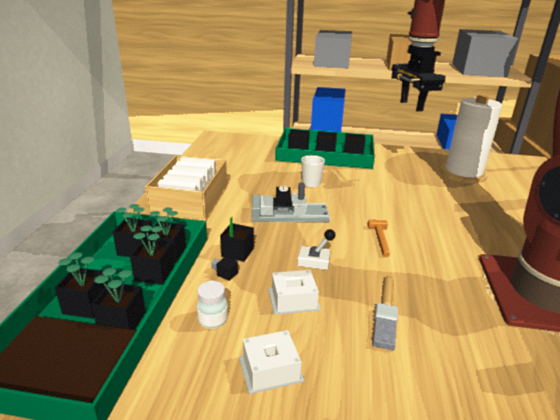

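Top view: vise near (338,218) with the dial at (339,204) and the post at (343,224). The white blocks are at (129,231) and (201,238), the switch at (257,247) with its ball at (255,259). Next I'll zoom in.

Run:
```python
from h import *
import pickle
s=pickle.load(open('top0.pkl','rb')); f=s['frame'][:,:,::-1]
a=cv2.resize(f[200:275,100:280],None,fx=4.4,fy=4.4,interpolation=cv2.INTER_CUBIC)[:300,:790]
b=cv2.resize(f[170:265,300:375],None,fx=3.1,fy=3.1,interpolation=cv2.INTER_CUBIC)
c=np.zeros((600,800,3),np.uint8); c[:a.shape[0],:a.shape[1]]=a; c[303:303+b.shape[0],:b.shape[1]]=b
q=pickle.load(open('side0.pkl','rb'))['frame'][:,:,::-1]
d=cv2.resize(q[180:310,245:345],None,fx=2.25,fy=2.25,interpolation=cv2.INTER_CUBIC); c[303:303+d.shape[0],300:300+d.shape[1]]=d
cv2.imwrite('pics/crop.png',c)
```

```text
(no output)
```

View pics/crop.png

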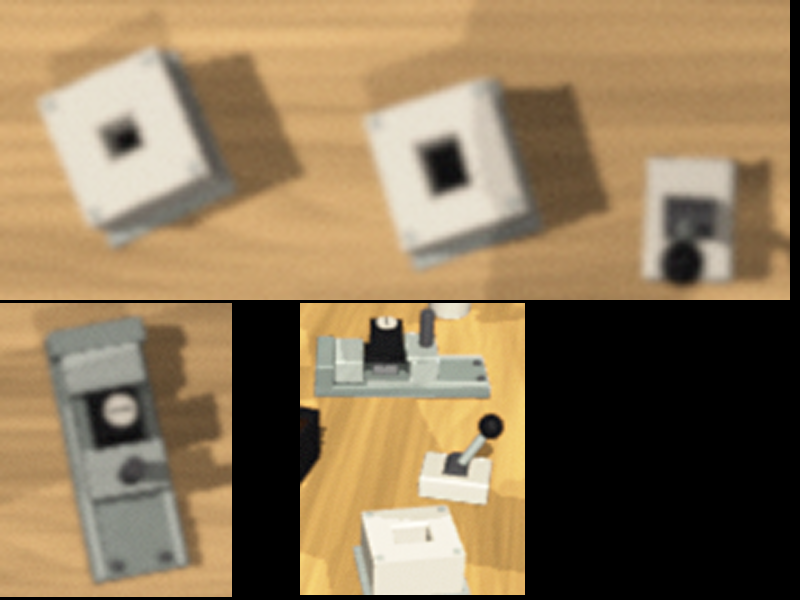

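The crop confirms it: the right-hand block, with its hole near (200.7,237), is the oblong one. The lever leans toward the robot. Next I'll take numbers from it.

```bash
cat > m.py <<'E'
from h import *
def blobs(s,x0,y0,x1,y1,lo,hi,k=4,amin=15):
    f=cv2.resize(s['frame'][y0:y1,x0:x1],None,fx=k,fy=k,interpolation=cv2.INTER_CUBIC)
    g=cv2.cvtColor(f,cv2.COLOR_RGB2HSV)
    m=cv2.inRange(g,lo,hi); cs,_=cv2.findContours(m,cv2.RETR_EXTERNAL,cv2.CHAIN_APPROX_NONE)
    out=[]
    for c in cs:
        if cv2.contourArea(c)/k/k<amin: continue
        out.append((c.reshape(-1,2)+.5)/k-.5+[x0,y0])
    return sorted(out,key=len,reverse=True)
def rect(s,c,z):
    P=np.array([onz(s,u,v,z)[:2] for u,v in c],np.float32); return cv2.minAreaRect(P)
E
python3 - <<'E'
from m import *
import pickle
s=pickle.load(open('top0.pkl','rb')); q=pickle.load(open('side0.pkl','rb'))
def show(n,L,z,s=s):
    for c in L[:3]:
        M=cv2.moments(c.astype(np.float32).reshape(-1,1,2)); u,v=M['m10']/M['m00'],M['m01']/M['m00']
        print(n,np.round((u,v),1),'pt',onz(s,u,v,z)[:2].round(1),'rect',[np.round(x,3) for x in rect(s,c,z)])
show('hole',blobs(s,190,225,212,250,(0,0,0),(180,255,110)),45)
show('face',blobs(s,180,215,225,262,(0,0,175),(180,50,255)),45)
show('dial',blobs(s,328,195,348,213,(0,0,150),(180,80,255)),82)
show('body',blobs(s,325,190,352,216,(0,0,0),(180,255,60)),79)
show('ball',blobs(s,245,240,270,272,(0,0,0),(180,255,50)),79)
show('swbase',blobs(s,240,230,270,268,(0,0,150),(180,60,255)),25)
show('vise',blobs(s,305,165,370,270,(60,8,90),(110,120,255)),15)
show('post',blobs(s,335,216,352,232,(0,0,0),(180,255,110)),96)
show('Sball',blobs(q,318,222,345,245,(0,0,0),(180,255,50)),79,q)
show('Sdial',blobs(q,272,180,295,197,(0,0,150),(180,80,255)),82,q)
show('Spost',blobs(q,294,178,312,202,(0,0,0),(180,255,110)),80,q)
E
```

```text
hole [200.6 237.2] pt [529.6 118.9] rect [array([529.563, 118.862]), array([27.846, 20.98 ]), np.float64(18.486)]
face [200.4 237. ] pt [530.1 119.4] rect [array([529.931, 118.926]), array([81.091, 70.703]), np.float64(18.722)]
dial [338.4 204.1] pt [ 607.1 -221.9] rect [array([ 607.009, -222.071]), array([21.41 , 22.557]), np.float64(88.903)]
body [336.  207.5] pt [ 599.1 -216. ] rect [array([ 602.396, -218.567]), array([45.118, 45.066]), np.float64(10.884)]
ball [254.7 259.3] pt [471.8 -18.4] rect [array([472.209, -18.511]), array([21.615, 17.417]), np.float64(0.644)]
swbase [254.1 244. ] pt [515.5 -13.6] rect [array([501.992, -18.592]), array([48.653, 69.347]), np.float64(88.294)]
swbase [262.5 258.9] pt [478.  -35.3] rect [array([478.067, -34.858]), array([22.602, 16.339]), np.float64(0.477)]
post [344.4 224. ] pt [ 555.4 -233.7] rect [array([ 555.994, -234.138]), array([21.287, 32.684]), np.float64(0.142)]
Sball [329.3 234.5] pt [471.3 -13.2] rect [array([471.546, -13.878]), array([20.429, 40.018]), np.float64(2.779)]
Sdial [283.1 188.2] pt [ 605.  -212.7] rect [array([ 604.654, -212.117]), array([23.264, 29.508]), np.float64(11.867)]
Spost [300.9 190.8] pt [ 557.5 -211.1] rect [array([ 557.764, -214.088]), array([15.205, 97.238]), np.float64(5.406)]
```

Run:
```python
from m import *
import pickle
s=pickle.load(open('top0.pkl','rb')); q=pickle.load(open('side0.pkl','rb'))
P=[onz(s,u,v,15)[:2] for u,v in [(331.3,260),(360.3,253.5),(315.5,183.5)]]
print('corners',np.round(P,1)); d=P[2]-P[0]; print('yaw edge',np.degrees(np.arctan2(d[1],d[0])), 'end width',np.linalg.norm(P[1]-P[0]))
d=P[0]-P[1];print('yaw end',np.degrees(np.arctan2(-d[0],d[1])))
# steel colour edges: bed+jaws hull via saturation/hue
f=cv2.cvtColor(s['frame'],cv2.COLOR_RGB2HSV); 
for p in [(350,245),(318,215),(325,215),(341,186),(343,224),(300,215)]: print(p,f[p[1],p[0]],end=' ')
print()
for c in blobs(s,305,165,370,270,(40,0,60),(130,255,255))[:2]:
    print('vise',rect(s,c,15),len(c))
p=onz(s,341.9,223.9,96); print('post top',p, 'dial',onz(s,338.4,204.1,82))
# midpoint of two rays post top: side post top px
for (a,b) in [((341.9,223.9),(301.2,184.5)),((338.4,204.1),(283.1,188.2)),((254.7,259.3),(329.3,234.5))]:
    o1,d1=ray(s,*a);o2,d2=ray(q,*b)
    A=np.c_[d1,-d2];x=np.linalg.lstsq(A,o2-o1,rcond=None)[0];print((o1+d1*x[0]).round(1),(o2+d2*x[1]).round(1))
print('side hole',onz(q,295,284,45))
```

```text
corners [[ 476.6 -208.8]
 [ 493.3 -282.5]
 [ 675.8 -171.2]]
yaw edge 10.694089871354942 end width 75.60995475736071
yaw end 12.718327604589032
(350, 245) [ 41  20 141] (318, 215) [ 17 118 190] (325, 215) [ 34  14 131] (341, 186) [ 40  14 164] (343, 224) [174  17  73] (300, 215) [ 17 119 187] 
vise ((638.4056396484375, -217.721435546875), (108.79438781738281, 77.9316635131836), 10.341370582580566) 733
vise ((519.3473510742188, -239.64462280273438), (65.16746520996094, 66.87761688232422), 10.778379440307617) 672
post top [ 555.59399274 -227.56758449   96.        ] dial [ 607.05013697 -221.82967428   82.        ]
[ 556.6 -228.3   89.7] [ 559.  -228.3   90.1]
[ 608.  -222.4   77.6] [ 606.3 -222.4   77.2]
[472.1 -18.2  75.9] [471.4 -18.2  75.8]
side hole [528.34998194 129.78496234  45.        ]
```

Vise yaw is about 0.187 rad. The bed end it predicts, (484,-245), matches the measured (485,-246). Post is near (556,-230), timer (607,-222), and the socket hole (529.7,119) with yaw 0.325. Moving now.

```bash
cat >> h.py <<'E'
from scipy.spatial.transform import Rotation as Ro
def to(x,y,z,yaw):
    s=r.get_state(); p=np.array(s['tcp_pos']); R=Ro.from_euler('xyz',s['orientation'])
    T=Ro.from_euler('xyz',[np.pi,0,yaw])
    print('t',round(s['time'],2),p.round(1),np.round(s['orientation'],4),'F',np.round(s['contact_force'],1),'op',round(s['opening'],3))
    print('travel',(R.inv().apply(np.array([x,y,z])-p)/200).round(4),'dr',((R.inv()*T).as_rotvec()/2).round(4))
E
python3 -c "
from h import *
to(400,-420,222,.3); to(556,-230,190,.187)"
```

```text
t 0.1 [ 261.2 -594.8  221.7] [-3.1401e+00  1.0000e-04  4.1370e-01] F [-0.3  0.3 -0.4] op 1.003
travel [ 9.87e-01 -5.21e-01 -6.00e-04] dr [-0.0007  0.0001  0.0569]
t 0.1 [ 261.2 -594.8  221.7] [-3.1401e+00  1.0000e-04  4.1370e-01] F [-0.3  0.3 -0.4] op 1.003
travel [ 2.0831 -1.0771  0.1601] dr [-7.000e-04  1.000e-04  1.134e-01]
```

Call:
play_rows(series=[{"travel":[0.98,-0.52,0],"dr":[0,0,0.057],"fingers":1},{"travel":[0.98,-0.52,0],"dr":[0,0,0.057],"fingers":1},{"travel":[0.98,-0.52,0],"dr":[0,0,0.057],"fingers":1},{"travel":[0.98,-0.52,0],"dr":[0,0,0.057],"fingers":1},{"travel":[0.98,-0.52,0],"dr":[0,0,0.057],"fingers":1},{"travel":[0.98,-0.52,0],"dr":[0,0,0.057],"fingers":1}], newtons=20)

```text
time: 0.7
tcp_pos: [402.0, -416.7, 221.7]
orientation: [-3.139, -0.001, 0.307]
contact_force: [-0.7, -0.0, -0.2]
opening: 1.002
```

```bash
python3 -c "
from h import *
to(552,-250,190,.187)"
```

```text
t 0.7 [ 402.  -416.7  221.7] [-3.139e+00 -9.000e-04  3.066e-01] F [-0.7 -0.  -0.2] op 1.002
travel [ 0.9665 -0.5679  0.1611] dr [-0.0013 -0.0004  0.0598]
```

Call:
play_rows(series=[{"travel":[0.99,-0.66,0.16],"dr":[0,0,0.06],"fingers":1},{"travel":[0.99,-0.66,0.16],"dr":[0,0,0.06],"fingers":1},{"travel":[0.99,-0.66,0.16],"dr":[0,0,0.06],"fingers":1},{"travel":[0.99,-0.66,0.16],"dr":[0,0,0.06],"fingers":1},{"travel":[0.99,-0.66,0.16],"dr":[0,0,0.06],"fingers":1},{"travel":[0.99,-0.66,0.16],"dr":[0,0,0.06],"fingers":1},{"travel":[0.99,-0.66,0.16],"dr":[0,0,0.06],"fingers":0.6},{"travel":[0.99,-0.66,0.16],"dr":[0,0,0.06],"fingers":0.6}])

```text
time: 1.5
tcp_pos: [550.0, -233.0, 190.0]
orientation: [-3.139, 0.0, 0.184]
contact_force: [-0.3, -1.0, 0.6]
opening: 0.895
```

```bash
python3 -c "
from h import *
to(556,-230,62,.187)
snap('side','side1.png')"
```

```text
t 1.5 [ 550. -233.  190.] [-3.1394e+00  3.0000e-04  1.8430e-01] F [-0.3 -1.   0.6] op 0.895
travel [ 0.0325 -0.0076  0.6402] dr [-0.0011  0.0002 -0.0013]
```

View pics/side1.png

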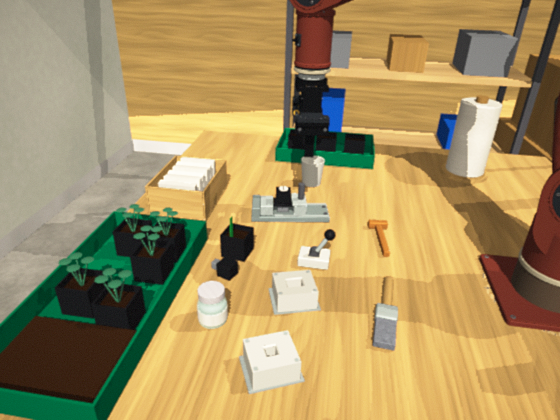

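The gripper stands over the post at about (300,185), and the cup behind it is clear. Lowering, pinching lightly.

Call:
play_rows(series=[{"travel":[0.03,-0.008,0.3],"dr":[0,0,0],"fingers":0.65},{"travel":[0.032,-0.008,0.45],"dr":[0,0,0],"fingers":0.65},{"travel":[0.032,-0.008,0.55],"dr":[0,0,0],"fingers":0.65},{"travel":[0.032,-0.008,0.62],"dr":[0,0,0],"fingers":0.65},{"travel":[0.032,-0.008,0.63],"dr":[0,0,0],"fingers":0.65},{"travel":[0.032,-0.008,0.63],"dr":[0,0,0],"fingers":0.4},{"travel":[0.032,-0.008,0.63],"dr":[0,0,0],"fingers":0.4},{"travel":[0.032,-0.008,0.63],"dr":[0,0,0],"fingers":0.1},{"travel":[0.032,-0.008,0.63],"dr":[0,0,0],"fingers":0.1},{"travel":[0.032,-0.008,0.63],"dr":[0,0,0],"fingers":0.1},{"travel":[0.032,-0.008,0.63],"dr":[0,0,0],"fingers":0.1},{"travel":[0.032,-0.008,0.63],"dr":[0,0,0],"fingers":0.1}], newtons=15)

```text
time: 2.75
tcp_pos: [556.1, -230.9, 64.5]
orientation: [-3.141, -0.001, 0.183]
contact_force: [1.9, -3.1, 0.3]
opening: 0.201
```

```bash
python3 -c "
from h import *
p=r.get_state()['tcp_pos']
to(p[0]-40*.983,p[1]-40*.186,p[2],.187)"
```

```text
t 2.75 [ 556.1 -230.9   64.5] [-3.1406e+00 -6.0000e-04  1.8330e-01] F [ 1.9 -3.1  0.3] op 0.201
travel [-2.001e-01  7.000e-04 -1.000e-04] dr [-0.0005 -0.0003 -0.0019]
```

Call:
play_rows(series=[{"travel":[-0.04,0,0],"dr":[0,0,0],"fingers":0.1},{"travel":[-0.08,0,0],"dr":[0,0,0],"fingers":0.1},{"travel":[-0.12,0,0],"dr":[0,0,0],"fingers":0.1},{"travel":[-0.15,0,0],"dr":[0,0,0],"fingers":0.1},{"travel":[-0.18,0,0],"dr":[0,0,0],"fingers":0.1},{"travel":[-0.19,0,0],"dr":[0,0,0],"fingers":0.1},{"travel":[-0.2,0,0],"dr":[0,0,0],"fingers":0.1},{"travel":[-0.21,0,0],"dr":[0,0,0],"fingers":0.1},{"travel":[-0.21,0,0],"dr":[0,0,0],"fingers":0.1},{"travel":[-0.21,0,0],"dr":[0,0,0],"fingers":0.1}])

```text
time: 3.75
tcp_pos: [517.5, -238.1, 64.7]
orientation: [3.141, -0.005, 0.184]
contact_force: [14.1, -2.1, -10.5]
opening: 0.203
```

Moved 39.3 mm, with force rising as it would at the end stop. One more small nudge to be sure.

Call:
play_rows(series=[{"travel":[-0.015,0,0],"dr":[0,0,0],"fingers":0.1},{"travel":[-0.015,0,0],"dr":[0,0,0],"fingers":0.1},{"travel":[-0.015,0,0],"dr":[0,0,0],"fingers":0.1}])

```text
time: 4.05
tcp_pos: [517.4, -238.2, 64.7]
orientation: [3.14, -0.01, 0.186]
contact_force: [16.0, -1.6, -13.9]
opening: 0.2
```

Call:
play_rows(series=[{"travel":[0,0,0],"dr":[0,0,0],"fingers":0.5},{"travel":[0,0,0],"dr":[0,0,0],"fingers":0.65},{"travel":[0,0,0],"dr":[0,0,0],"fingers":0.65},{"travel":[0,0,-0.1],"dr":[0,0,0],"fingers":0.65},{"travel":[0,0,-0.3],"dr":[0,0,0],"fingers":0.65},{"travel":[0,0,-0.45],"dr":[0,0,0],"fingers":0.65},{"travel":[0,0,-0.45],"dr":[0,0,0],"fingers":0.65}])

```text
time: 4.75
tcp_pos: [518.4, -239.1, 159.5]
orientation: [3.136, -0.016, 0.185]
contact_force: [0.6, -0.1, 0.9]
opening: 0.64
```

```bash
python3 -c "
from m import *
to(607,-222,110,.187)
s=snap('top','top2.png');q=snap('side','side2.png')
import pickle; pickle.dump((s,q),open('p2.pkl','wb'))
c=np.zeros((560,800,3),np.uint8)
c[:,:400]=cv2.resize(s['frame'][150:290,290:390],(400,560))[:,:,::-1]; c[:400,400:]=cv2.resize(q['frame'][150:250,235:335],(400,400))[:,:,::-1]
cv2.imwrite('pics/c2.png',c)"
```

```text
t 4.75 [ 518.4 -239.1  159.5] [ 3.1363 -0.0158  0.1855] F [ 0.6 -0.1  0.9] op 0.64
travel [ 0.4472 -0.0037  0.2544] dr [ 0.0027 -0.0079 -0.0008]
```

View pics/c2.png

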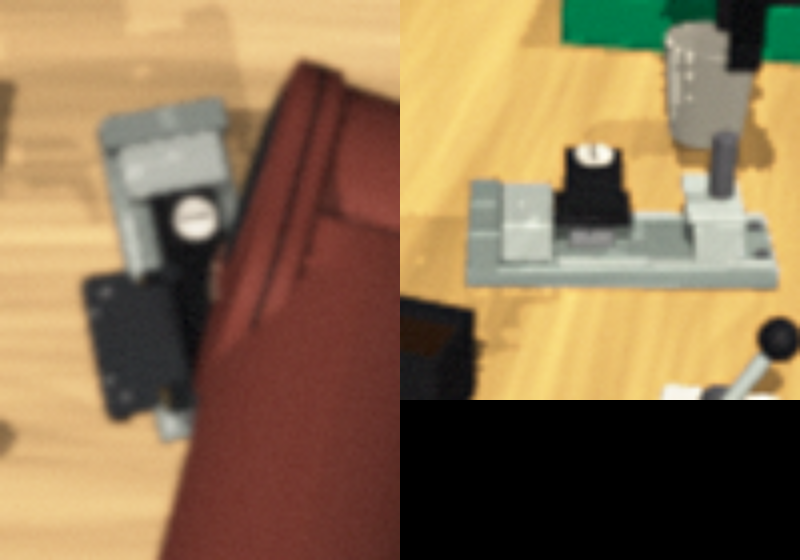

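The side view shows the jaw open, with the gap visible beside the timer. The dial is at top-view pixel (338.2,204.2), unmoved. Now moving over the timer.

Call:
play_rows(series=[{"travel":[0.2,0,0],"dr":[0.003,-0.008,0],"fingers":0.7},{"travel":[0.38,-0.004,0.05],"dr":[0.003,-0.008,0],"fingers":0.7},{"travel":[0.447,-0.004,0.15],"dr":[0.003,-0.008,0],"fingers":0.7},{"travel":[0.447,-0.004,0.2],"dr":[0.003,-0.008,0],"fingers":0.7},{"travel":[0.447,-0.004,0.2],"dr":[0.003,-0.008,0],"fingers":0.7},{"travel":[0.447,-0.004,0.2],"dr":[0.003,-0.008,0],"fingers":0.7}])

```text
time: 5.45
tcp_pos: [603.2, -221.7, 115.8]
orientation: [-3.137, 0.007, 0.185]
contact_force: [-0.1, 0.1, 0.5]
opening: 0.699
```

```bash
python3 -c "
from h import *
to(607,-222,48,.187)"
```

```text
t 5.45 [ 603.2 -221.7  115.8] [-3.1374  0.0067  0.1846] F [-0.1  0.1  0.5] op 0.699
travel [0.0205 0.0065 0.339 ] dr [-0.0021  0.0033 -0.0012]
```

Call:
play_rows(series=[{"travel":[0.02,0.006,0.1],"dr":[-0.002,0.003,-0.001],"fingers":0.7},{"travel":[0.02,0.006,0.2],"dr":[-0.002,0.003,-0.001],"fingers":0.7},{"travel":[0.02,0.006,0.28],"dr":[-0.002,0.003,-0.001],"fingers":0.7},{"travel":[0.02,0.006,0.33],"dr":[-0.002,0.003,-0.001],"fingers":0.7},{"travel":[0.02,0.006,0.34],"dr":[-0.002,0.003,-0.001],"fingers":0.7},{"travel":[0.02,0.006,0.34],"dr":[-0.002,0.003,-0.001],"fingers":0.7}])

```text
time: 6.05
tcp_pos: [606.9, -222.1, 48.1]
orientation: [-3.141, 0.001, 0.186]
contact_force: [0.4, -0.1, 0.1]
opening: 0.702
```

```bash
python3 -c "
from h import *
to(607,-222,48,.187)"
```

```text
t 6.05 [ 606.9 -222.1   48.1] [-3.1415e+00  6.0000e-04  1.8640e-01] F [ 0.4 -0.1  0.1] op 0.702
travel [ 0.0005 -0.0004  0.0005] dr [-0.0001  0.0003 -0.0003]
```

Well placed. Grip it.

Call:
play_rows(series=[{"travel":[0,0,0],"dr":[0,0,0],"fingers":0.5},{"travel":[0,0,0],"dr":[0,0,0],"fingers":0.4},{"travel":[0,0,0],"dr":[0,0,0],"fingers":0.3},{"travel":[0,0,0],"dr":[0,0,0],"fingers":0.3},{"travel":[0,0,0],"dr":[0,0,0],"fingers":0.3},{"travel":[0,0,0],"dr":[0,0,0],"fingers":0.3}], newtons=30)

```text
time: 6.65
tcp_pos: [607.0, -222.1, 48.3]
orientation: [-3.142, 0.0, 0.186]
contact_force: [0.5, 0.6, 1.4]
opening: 0.365
```

Call:
play_rows(series=[{"travel":[0,0,-0.05],"dr":[0,0,0],"fingers":0.25},{"travel":[0,0,-0.15],"dr":[0,0,0],"fingers":0.25},{"travel":[0,0,-0.3],"dr":[0,0,0],"fingers":0.25},{"travel":[0,0,-0.45],"dr":[0,0,0],"fingers":0.25},{"travel":[0,0,-0.55],"dr":[0,0,0],"fingers":0.25},{"travel":[0,0,-0.55],"dr":[0,0,0],"fingers":0.25}])

```text
time: 7.25
tcp_pos: [608.9, -222.6, 162.5]
orientation: [3.139, -0.005, 0.186]
contact_force: [0.2, -0.5, -1.4]
opening: 0.365
```

```bash
python3 -c "
from h import *
to(575,-55,158,.255);to(530,119,158,.325)"
```

```text
t 7.25 [ 608.9 -222.6  162.5] [ 3.1387 -0.0049  0.1864] F [ 0.2 -0.5 -1.4] op 0.365
travel [-0.0114 -0.8548  0.0198] dr [ 0.0015 -0.0024 -0.0343]
t 7.25 [ 608.9 -222.6  162.5] [ 3.1387 -0.0049  0.1864] F [ 0.2 -0.5 -1.4] op 0.365
travel [-0.0713 -1.7514  0.0169] dr [ 0.0016 -0.0023 -0.0693]
```

The opening of 31.8 mm and 1.4 N of weight show the timer is held. Carrying it over.

Call:
play_rows(series=[{"travel":[-0.01,-0.1,0],"dr":[0,0,-0.034],"fingers":0.25},{"travel":[-0.01,-0.27,0],"dr":[0,0,-0.034],"fingers":0.25},{"travel":[-0.01,-0.45,0],"dr":[0,0,-0.034],"fingers":0.25},{"travel":[-0.01,-0.63,0],"dr":[0,0,-0.034],"fingers":0.25},{"travel":[-0.01,-0.78,0],"dr":[0,0,-0.034],"fingers":0.25},{"travel":[-0.01,-0.85,0],"dr":[0,0,-0.034],"fingers":0.25}])

```text
time: 7.85
tcp_pos: [574.5, -52.4, 161.3]
orientation: [3.14, -0.004, 0.258]
contact_force: [-0.2, 0.0, -1.6]
opening: 0.367
```

```bash
python3 -c "
from h import *
to(529.7,119,150,.325)"
```

```text
t 7.85 [574.5 -52.4 161.3] [ 3.1397 -0.0038  0.2581] F [-0.2  0.  -1.6] op 0.367
travel [ 0.0021 -0.8859  0.0549] dr [ 0.001  -0.0019 -0.0335]
```

Call:
play_rows(series=[{"travel":[0.002,-0.18,0],"dr":[0.001,-0.002,-0.033],"fingers":0.25},{"travel":[0.002,-0.36,0],"dr":[0.001,-0.002,-0.033],"fingers":0.25},{"travel":[0.002,-0.54,0.02],"dr":[0.001,-0.002,-0.033],"fingers":0.25},{"travel":[0.002,-0.72,0.04],"dr":[0.001,-0.002,-0.033],"fingers":0.25},{"travel":[0.002,-0.84,0.055],"dr":[0.001,-0.002,-0.033],"fingers":0.25},{"travel":[0.002,-0.886,0.055],"dr":[0.001,-0.002,-0.033],"fingers":0.25},{"travel":[0.002,-0.886,0.055],"dr":[0.001,-0.002,-0.033],"fingers":0.25}])

```text
time: 8.55
tcp_pos: [529.6, 119.3, 149.7]
orientation: [3.142, 0.001, 0.325]
contact_force: [0.5, 0.1, -1.2]
opening: 0.367
```

```bash
python3 -c "
from h import *
to(529.7,119,84,.325)"
```

```text
t 8.55 [529.6 119.3 149.7] [3.1416e+00 8.0000e-04 3.2540e-01] F [ 0.5  0.1 -1.2] op 0.367
travel [0.0004 0.0015 0.3286] dr [0.     0.0004 0.0002]
```

Call:
play_rows(series=[{"travel":[0,0.001,0.1],"dr":[0,0,0],"fingers":0.25},{"travel":[0,0.001,0.2],"dr":[0,0,0],"fingers":0.25},{"travel":[0,0.001,0.28],"dr":[0,0,0],"fingers":0.25},{"travel":[0,0.001,0.325],"dr":[0,0,0],"fingers":0.25},{"travel":[0,0.001,0.325],"dr":[0,0,0],"fingers":0.25}])

```text
time: 9.05
tcp_pos: [529.3, 117.3, 83.5]
orientation: [3.141, 0.003, 0.323]
contact_force: [-0.3, -0.7, -0.2]
opening: 0.365
```

```bash
python3 -c "
from m import *
to(529.7,119,84,.325)
s=snap('top','top3.png');q=snap('side','side3.png')
import pickle; pickle.dump((s,q),open('p3.pkl','wb'))
c=np.zeros((600,800,3),np.uint8)
c[:400,:400]=cv2.resize(s['frame'][190:290,150:250],(400,400))[:,:,::-1]; c[:600,400:]=cv2.resize(q['frame'][210:330,255:335],(400,600))[:,:,::-1]
cv2.imwrite('pics/c3.png',c)"
```

```text
t 9.05 [529.3 117.3  83.5] [3.1415e+00 3.0000e-03 3.2330e-01] F [-0.3 -0.7 -0.2] op 0.365
travel [ 0.0046 -0.0077 -0.0023] dr [ 0.0001  0.0015 -0.0008]
```

View pics/c3.png

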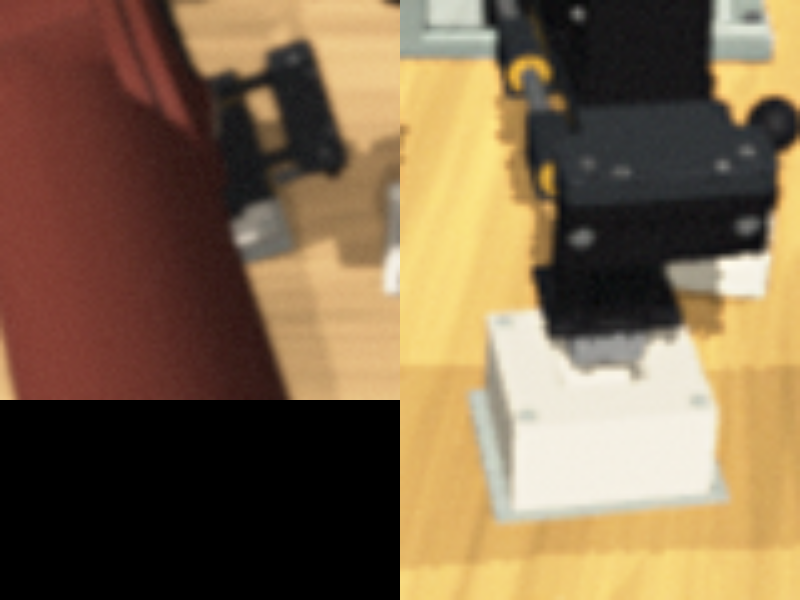

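The side view shows the grey foot just above the hole, aligned in yaw, with the hole's near edge just visible at about (600,378) in the crop. The TCP is 1.7 mm short in y. I'll correct that and probe down gently.

Call:
play_rows(series=[{"travel":[0.004,-0.009,0],"dr":[0,0.001,0],"fingers":0.25},{"travel":[0.004,-0.009,0.01],"dr":[0,0.001,0],"fingers":0.25},{"travel":[0.004,-0.009,0.02],"dr":[0,0.001,0],"fingers":0.25},{"travel":[0.004,-0.009,0.03],"dr":[0,0.001,0],"fingers":0.25},{"travel":[0.004,-0.009,0.04],"dr":[0,0.001,0],"fingers":0.25}])

```text
time: 9.65
tcp_pos: [530.4, 120.2, 77.1]
orientation: [3.141, -0.002, 0.324]
contact_force: [0.2, -2.0, 0.1]
opening: 0.368
```

```bash
python3 -c "
from h import *
to(529.7,119,56,.325);print(r.get_state()['wrist_torque'])"
```

```text
t 9.65 [530.4 120.2  77.1] [ 3.1411e+00 -1.8000e-03  3.2430e-01] F [ 0.2 -2.   0.1] op 0.368
travel [-0.0055  0.0045  0.1056] dr [ 0.0002 -0.0009 -0.0003]
[-0.35422942 -0.08726243 -0.03767468]
```

Below the face level by about 1 mm with little force, so it is entering the bevel. The -y force suggests shifting back a little.

Call:
play_rows(series=[{"travel":[-0.003,0.004,0.005],"dr":[0,0,0],"fingers":0.25},{"travel":[-0.003,0.004,0.015],"dr":[0,0,0],"fingers":0.25},{"travel":[-0.003,0.004,0.025],"dr":[0,0,0],"fingers":0.25},{"travel":[-0.003,0.004,0.035],"dr":[0,0,0],"fingers":0.25}])

```text
time: 10.05
tcp_pos: [530.1, 119.3, 69.9]
orientation: [3.141, -0.002, 0.324]
contact_force: [0.7, -0.3, -0.9]
opening: 0.362
```

```bash
python3 -c "
from h import *
to(529.7,119,56,.325);print(r.get_state()['wrist_torque'])"
```

```text
t 10.05 [530.1 119.3  69.9] [ 3.1412e+00 -1.8000e-03  3.2430e-01] F [ 0.7 -0.3 -0.9] op 0.362
travel [-0.0026  0.0006  0.0697] dr [ 0.0002 -0.0009 -0.0004]
[ 0.0341192  -0.01631847 -0.02249073]
```

It's in by 8 mm and running free. Continuing home.

Call:
play_rows(series=[{"travel":[0,0,0.015],"dr":[0,0,0],"fingers":0.25},{"travel":[0,0,0.03],"dr":[0,0,0],"fingers":0.25},{"travel":[0,0,0.045],"dr":[0,0,0],"fingers":0.25},{"travel":[0,0,0.06],"dr":[0,0,0],"fingers":0.25},{"travel":[0,0,0.069],"dr":[0,0,0],"fingers":0.25},{"travel":[0,0,0.072],"dr":[0,0,0],"fingers":0.25},{"travel":[0,0,0.072],"dr":[0,0,0],"fingers":0.25}])

```text
time: 10.75
tcp_pos: [530.2, 119.5, 56.1]
orientation: [3.141, -0.002, 0.325]
contact_force: [-1.9, -0.8, 5.8]
opening: 0.364
```

Call:
play_rows(series=[{"travel":[0,0,0.006],"dr":[0,0,0],"fingers":0.25},{"travel":[0,0,0.01],"dr":[0,0,0],"fingers":0.25},{"travel":[0,0,0.01],"dr":[0,0,0],"fingers":0.25}])

```text
time: 11.05
tcp_pos: [530.3, 119.6, 55.9]
orientation: [3.14, -0.002, 0.325]
contact_force: [-8.8, -3.0, 19.3]
opening: 0.369
```

Call:
play_rows(series=[{"travel":[0,0,0],"dr":[0,0,0],"fingers":0.45},{"travel":[0,0,0],"dr":[0,0,0],"fingers":0.6},{"travel":[0,0,0],"dr":[0,0,0],"fingers":0.65},{"travel":[0,0,0],"dr":[0,0,0],"fingers":0.65},{"travel":[0,0,-0.1],"dr":[0,0,0],"fingers":0.65},{"travel":[0,0,-0.3],"dr":[0,0,0],"fingers":0.65},{"travel":[0,0,-0.5],"dr":[0,0,0],"fingers":0.65},{"travel":[0,0,-0.6],"dr":[0,0,0],"fingers":0.65},{"travel":[0,0,-0.6],"dr":[0,0,0],"fingers":0.65}])

```text
time: 11.95
tcp_pos: [531.8, 120.2, 179.2]
orientation: [3.139, -0.007, 0.325]
contact_force: [0.4, -0.1, -0.6]
opening: 0.653
```

```bash
python3 -c "
from m import *
s=snap('top','top4.png');q=snap('side','side4.png')
to(440,-18,175,0)
c=np.zeros((600,800,3),np.uint8)
c[:400,:400]=cv2.resize(s['frame'][190:290,180:280],(400,400))[:,:,::-1]; c[:600,400:]=cv2.resize(q['frame'][220:320,265:345],(400,600))[:,:,::-1]
cv2.imwrite('pics/c4.png',c)"
```

```text
t 12.05 [530.  119.6 175.7] [ 3.140e+00 -2.300e-03  3.246e-01] F [-0.2 -0.9 -0.6] op 0.651
travel [-0.646   0.5083  0.0028] dr [ 0.0006 -0.0013  0.1623]
```

View pics/c4.png

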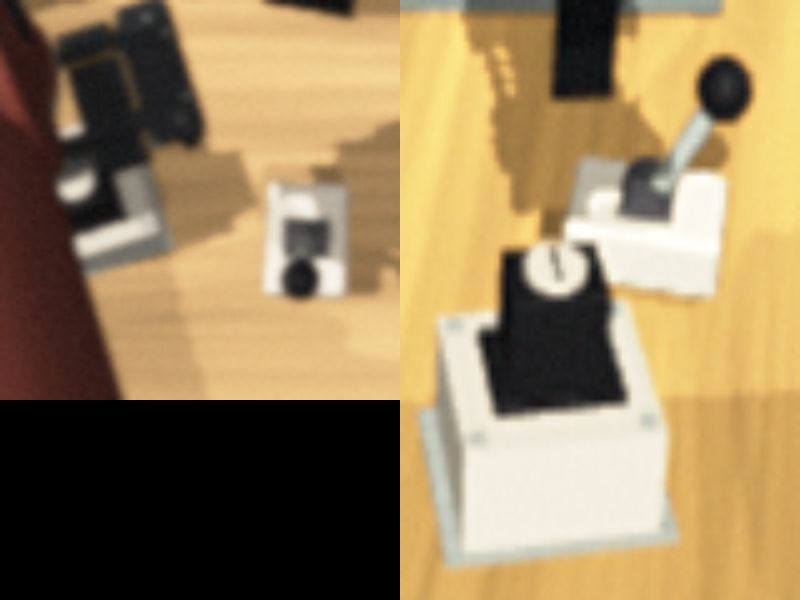

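The side view shows the timer seated: its flange lies flat on the face, with the dial at crop (556,268). The top view shows the lever still toward the robot. Next I'll go behind the ball with the fingers shut and push it over.

Call:
play_rows(series=[{"travel":[-0.15,0.13,0],"dr":[0,0,0.05],"fingers":0.3},{"travel":[-0.31,0.26,0],"dr":[0,0,0.1],"fingers":0},{"travel":[-0.47,0.39,0],"dr":[0,0,0.162],"fingers":0},{"travel":[-0.63,0.517,0],"dr":[0,0,0.162],"fingers":0},{"travel":[-0.63,0.517,0],"dr":[0,0,0.162],"fingers":0},{"travel":[-0.63,0.517,0],"dr":[0,0,0.162],"fingers":0},{"travel":[-0.63,0.517,0],"dr":[0,0,0.162],"fingers":0}])

```text
time: 12.75
tcp_pos: [443.5, -17.9, 174.9]
orientation: [3.141, -0.002, 0.002]
contact_force: [-0.3, 0.2, 0.2]
opening: 0.1
```

```bash
python3 -c "
from h import *
to(442,-18.5,66,0)"
```

```text
t 12.75 [443.5 -17.9 174.9] [ 3.1412e+00 -1.6000e-03  1.7000e-03] F [-0.3  0.2  0.2] op 0.1
travel [-0.0086  0.0029  0.5444] dr [ 0.0002 -0.0008  0.0009]
```

Call:
play_rows(series=[{"travel":[-0.01,0.003,0.15],"dr":[0,0,0],"fingers":0},{"travel":[-0.01,0.003,0.3],"dr":[0,0,0],"fingers":0},{"travel":[-0.01,0.003,0.42],"dr":[0,0,0],"fingers":0},{"travel":[-0.01,0.003,0.51],"dr":[0,0,0],"fingers":0},{"travel":[-0.01,0.003,0.54],"dr":[0,0,0],"fingers":0},{"travel":[-0.01,0.003,0.54],"dr":[0,0,0],"fingers":0}])

```text
time: 13.35
tcp_pos: [441.4, -17.6, 66.1]
orientation: [-3.141, 0.0, 0.003]
contact_force: [0.9, -0.6, 0.6]
opening: 0.007
```

Call:
play_rows(series=[{"travel":[0.06,0,0],"dr":[0,0,0],"fingers":0},{"travel":[0.12,0,0],"dr":[0,0,0],"fingers":0},{"travel":[0.18,0,0],"dr":[0,0,0],"fingers":0},{"travel":[0.23,0,0],"dr":[0,0,0],"fingers":0},{"travel":[0.27,0,0],"dr":[0,0,0],"fingers":0},{"travel":[0.3,0,0],"dr":[0,0,0],"fingers":0},{"travel":[0.32,0,0],"dr":[0,0,0],"fingers":0},{"travel":[0.335,0,0],"dr":[0,0,0],"fingers":0},{"travel":[0.335,0,0],"dr":[0,0,0],"fingers":0}])

```text
time: 14.25
tcp_pos: [508.6, -17.2, 66.0]
orientation: [-3.141, 0.0, 0.003]
contact_force: [-0.5, -1.1, 0.5]
opening: 0.001
```

Push on in small steps until the stop is felt.

Call:
play_rows(series=[{"travel":[0.01,0,0],"dr":[0,0,0],"fingers":0},{"travel":[0.02,0,0],"dr":[0,0,0],"fingers":0},{"travel":[0.025,0,0],"dr":[0,0,0],"fingers":0},{"travel":[0.025,0,0],"dr":[0,0,0],"fingers":0}])

```text
time: 14.65
tcp_pos: [510.4, -17.3, 65.4]
orientation: [-3.142, 0.007, 0.003]
contact_force: [-13.5, -0.4, 7.8]
opening: 0.005
```

The stop is felt at x = 510.4, close to the 510 I expected. Backing off and checking.

Call:
play_rows(series=[{"travel":[-0.05,0,0],"dr":[0,0,0],"fingers":0},{"travel":[-0.15,0,0],"dr":[0,0,0],"fingers":0},{"travel":[-0.25,0,0],"dr":[0,0,0],"fingers":0},{"travel":[-0.3,0,-0.15],"dr":[0,0,0],"fingers":0},{"travel":[-0.3,0,-0.4],"dr":[0,0,0],"fingers":0},{"travel":[-0.3,0.2,-0.7],"dr":[0,0,0],"fingers":0},{"travel":[-0.3,0.45,-0.95],"dr":[0,0,0],"fingers":0},{"travel":[-0.3,0.7,-0.95],"dr":[0,0,0],"fingers":0},{"travel":[-0.3,0.95,-0.95],"dr":[0,0,0],"fingers":0},{"travel":[-0.3,0.95,-0.95],"dr":[0,0,0],"fingers":0},{"travel":[-0.3,0.95,-0.95],"dr":[0,0,0],"fingers":0}])

```text
time: 15.75
tcp_pos: [451.6, -212.6, 256.6]
orientation: [3.14, 0.005, -0.004]
contact_force: [-0.2, 1.0, 1.5]
opening: 0.005
```

Run:
```python
from m import *
s=snap('top','top5.png');q=snap('side','side5.png')
for c in blobs(s,240,225,275,262,(0,0,0),(180,255,50))[:2]: print('ball',rect(s,c,79))
c=np.zeros((600,800,3),np.uint8)
c[:400]=cv2.resize(s['frame'][150:290,100:380],(800,400))[:,:,::-1]; c[400:,:400]=cv2.resize(q['frame'][170:320,200:380],(400,333))[:200,:,::-1]
a=q['frame'][170:330,200:360]; c[400:,400:600]=cv2.resize(a,(200,200))[:,:,::-1]
cv2.imwrite('pics/c5.png',c)
```

```text
ball ((534.0162963867188, -19.852632522583008), (17.344451904296875, 17.15550994873047), 45.22832489013672)
```

View pics/side5.png

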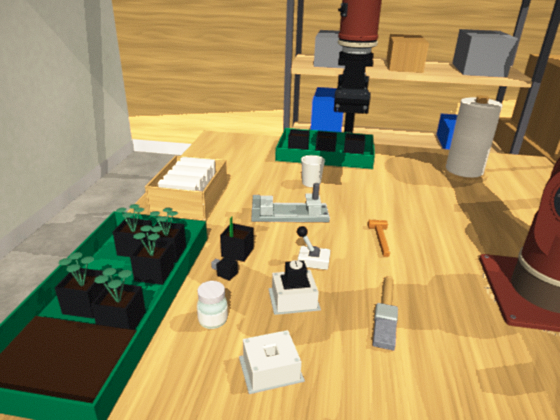

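View pics/c5.png

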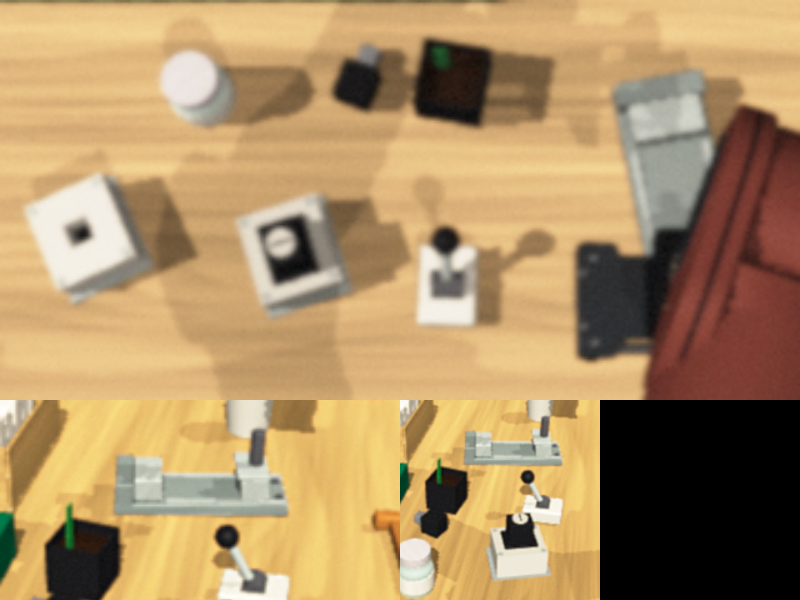

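The lever is over: the ball went from x 472.2 to 534.0, 61.8 mm of the expected 62.3. The timer sits flush at side-view pixel (295,275), the jaw is open, and the bystanders are where they were. Handing in.

```bash
python3 -c "
from h import *
print(r.get_state()['contact_force']); print(r.hand_in())"
```

```text
[ 0.65781507  0.41258762 -0.77347067]
the job is handed in; nothing more can be done
None
```

I did the job in the order asked and handed it in at about 16 s on the robot's clock; the hand-in gives no verdict.

- **Jaw:** I pulled it back by its post until it met its stop, about 39–40 mm of travel. The last picture still shows it open.
- **Timer:** I lifted it out and pushed it into the oblong socket until the flange met the face. The gripper was then at 56 mm, against 56.3 expected, with about 19 N pressing down. Pictures taken after release and at the end show the flange flat.
- **Switch:** I pushed the lever away from the robot to its stop. The ball moved 61.8 mm, against 62.3 mm for a full throw.
- **Other things:** By eye, the spare plug, pot, seed jar and cup stand where they were. The arm is clear of everything, and no force reading came near the limits.

**Disagreement:** points measured across both cameras came out 3 to 6 mm low. I used the top view with the given heights instead, and the grasps and the fit agreed with that.

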